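# Take the loose standoff out of the screw well

## Robot

A 6-joint arm with a two-finger parallel gripper is mounted at the origin on the work surface. World frame = base frame: x ahead of the robot, y to its left, z up, the work surface at z = 0. Lengths are in m, angles in rad, forces in N, time in s.
With the tool pointing down it reaches from about 0.35 to 0.85 m from the base axis. Payload 8.1 kg.
Tool frame: the origin (TCP) lies between the finger pads; the fingertips stand 11 mm ahead of it and the grasp point (between the pads) lies 8 mm behind it (robot.tip_reach is the distance from the TCP to the fingertips, in m); z points along the fingers, y is the line along which they close (so a half turn about z gives the same grasp; the last joint's range is limited). The gripper opens to 93 mm and grips with 3 to 60 N. Pads are 15 mm wide; open, the fingers measure 128 mm over their backs; the gripper's body (75 mm by 188 mm) begins 65 mm behind the grasp point.
Start: joints at [-1.328, 0.13, 1.488, -0, 1.523, -0.085], TCP at [0.193, -0.568, 0.23] pointing down, gripper open.
Joint ranges: [-2.96, 2.96], [-0.89, 2.26], [0.02, 2.5], [-1.34, 4.48], [0, 2.73], [-2.66, 2.66]. Speed limits (rad/s): [2.39, 2.39, 2.79, 3.14, 3.14, 3.14].

## Interface

Orientations are given as a 3x3 rotation matrix whose columns are the frame's x, y, z axes.
In Python, from bench import robot gives the robot as it stands. The module is installed in compiled form; this text tells all that it offers.
- The arm moves only by the tool step_arm, never from a script. Its argument "motion" is text: rows parted by semicolons, each of 7 numbers parted by spaces: the turn, a rotation vector about the tool's x, y, z in units of 0.15 rad (1.0 is 0.15 rad), then the shift along the tool's x, y, z in units of 0.25 m (1.0 is 0.25 m), then the closure, from -1 (fully open) to 1 (shut), so that 0 is half open. In form: wx wy wz dx dy dz grip; .... A call has 1 to 10 rows; each row shifts and turns the commanded pose from where the row before left it, along the tool's axes as they then stand; what a row does not reach is not made up. A row lasts 1/10 s, in which the tool goes at most 50 mm and 8.59 degrees, less where a joint would pass 70% of its speed; a pose out of reach is approached as far as the arm can. A call with a number of a shift or a turn outside -1 to 1 is refused whole. A call with a gripper value outside its range is refused whole. The fingers move at their own pace and stop on an object; "newtons" is the grip in N (left out, the last holds). Time passes only in rows, so rows that do not move let the fingers close. It gives the time, the measured TCP pose, the force, the opening and the grip force at its end, in the units of the state.
- robot.sense(): the state, without advancing time (a new reading comes with each control period).
- robot.camera(name): name is "side" or "top" or "wrist"; returns a dict with "image" (480x640x3 uint8, red, green, blue), "K" (3x3 intrinsics, pixels), "k1" (the pictures are not rectified: a ray, as slopes to the right and down, at radius r is drawn at 1 + k1 r^2 times it, then the intrinsics apply), "rvec" (rotation vector, rad) and "tvec" (3), from world to camera coordinates, as OpenCV has them; the wrist camera has in their place "tool_from_camera" (4x4, takes a point from camera to tool coordinates, whose origin is the TCP and whose axes are the flange's). Camera axes: x right, y down, z forward; pixel columns grow to the right and rows downward; lengths in m; the calibration is good to about 2 mm. A picture is of the moment at which its call begins: read the wrist's pose just before it. There is no depth.
- robot.job_done(): hands the job in; it is judged then, once.
The state is a dict: "t": time; "joint_positions": joint angles; "qd": joint speeds; "joint_efforts": joint torques, N m; "tool_pos": TCP position; "tcp_rot": TCP orientation; "force": force on the tool from outside, world axes, zero at the start; "torque": the same for the moment, N m; "gripper_width": finger opening in m; "gripper_force": force on a finger pad.
Only numpy, scipy, OpenCV 4.12 (cv2) and the standard library are available. Lean on these libraries where they do the work, as an engineer would, in place of code of your own. Each camera call takes 0.05 s, during which the arm holds its last target. There are 200 camera calls.

## Task

One loose hexagonal standoff is lying on the floor of the open sorting well, among four posts that are fixed to it. Take it out and lay it on its side in the middle of the screw mat, lengthwise along the mat, setting it down rather than dropping it, and leave the short spacer that stands on the mat as it is.

Things in the scene. Friction and masses are not known exactly. Their poses are not given: they have to be found in the camera images.
- standoff_mid (a point): centre of the loose standoff: a plain aluminium hexagonal bar, 46 mm long and 14 mm across its flats (16 mm across corners), about 45 g, lying on a flat on the floor of the well, its centre 7 mm above that floor. Its x axis runs along its length (the two ends are alike); z is up at the start.
- well_floor (a point): centre of the floor of the sorting well: fixed black tray, outside 170 (x) by 270 mm (y), walls 5 mm thick, rim 45 mm and floor 5 mm above the work surface; z up. Four fixed grey round posts, 14 mm wide, 20 tall, at x +-66, y +-112 mm. The standoff starts within 20 (x), 40 mm (y) of this point. Its flap lies folded back flat beyond the +x wall, 160 mm out, under 50 mm high, fixed.
- mat_middle (a point): middle of the top face of the screw mat: fixed dark steel plate 140 (x) by 230 mm (y, lengthwise), 5 mm thick, flat on the work surface, thin white line near its edge; z up. An orange triangular pry tool (30 mm, 4 mm thick) lies near its +y end, the short spacer stands near its -y end; the middle is clear for 55 mm all round.
- spacer_mid (a point): centre of the short spacer, to be left alone: aluminium hexagonal bar, 24 mm long and 14 mm across flats, standing upright on the mat, 12 mm from its foot to this point, about 25 g, 75 to 100 mm from the mat's middle towards its -y end. z is along its length, up.
There are look-alikes about, which are no part of the job. Leave any blue look-alike of the part that bears standoff_mid alone.

How it is judged:
On the way:
1. the standoff is lifted clear of the well's walls (z of standoff_mid in the frame of well_floor above 0.05 m), for 0.1 s.
At the end, for the whole second after the job is handed in: The standoff lies on its side on the mat, at rest and released, its centre within 30 mm of the mat's middle and its length within about 18 degrees of the mat's length; the short spacer still stands upright within 15 mm of where it was (horizontal distance between standoff_mid and mat_middle below 0.03 m and z of standoff_mid in the frame of mat_middle below 0.012 m and angle between the x axis of standoff_mid and the y axis of mat_middle, either way round below 0.31 rad and linear speed of standoff below 0.02 m/s and angle between spacer_mid's own z axis and vertical below 0.2 rad and distance of spacer_mid from where it was at the start of the episode below 0.015 m); the robot touches nothing.
It fails at once if the short spacer is knocked over or shifted by 15 mm (distance of spacer_mid from where it was at the start of the episode above 0.015 m or angle between spacer_mid's own z axis and vertical above 0.35 rad).
It fails at once if the standoff is dropped or thrown (falls free faster than 0.8 m/s, about 33 mm of drop) (contact force between standoff and the fingers below 0.05 N and linear speed of standoff above 0.8 m/s).
It also fails if it takes over 40 s, if anything falls off the work surface, if the arm or the gripper's body presses on something with over 40 N, if the wrist force passes 120 N, or if a joint passes its speed limit or range.

## Working session

There is one attempt and no reset: what is moved stays moved. The work goes in short steps, Python scripts to look and compute and a tool call to move; the robot and the scene stay as the last step left them, time stands still between calls to the robot, and variables do not carry over. Pictures are saved under pics/ and viewed, at most 10 in all, crops included, and the job is handed in when it is done.

Besides the shell and the picture viewer there is one more tool, called as name(argument=value, ...) on one line, values as JSON. step_arm: Moves the arm, as the interface text tells. Its arguments: {"type":"object","properties":{"motion":{"type":"string"},"newtons":{"type":"number"}},"required":["motion"]}

```bash
mkdir -p pics
cat > h.py <<'E'
import numpy as np, cv2
from bench import robot
def shot(n,f):
    s=robot.sense(); c=robot.camera(n)
    np.savez('pics/'+f+'.npz',pos=s['tool_pos'],rot=s['tcp_rot'],**c)
    cv2.imwrite('pics/'+f+'.png',c['image'][:,:,::-1]); return c
def world(f,uv,z):
    c=np.load('pics/'+f+'.npz'); K=c['K'];k=float(c['k1'])
    p=cv2.undistortPoints(np.array(uv,float).reshape(-1,1,2),K,np.array([k,0,0,0.]))[:,0]
    d=np.c_[p,np.ones(len(p))]
    if 'rvec' in c: R=cv2.Rodrigues(c['rvec'])[0].T; o=-R@c['tvec'].ravel()
    else:
        T=c['tool_from_camera']; R=c['rot']@T[:3,:3]; o=c['pos']+c['rot']@T[:3,3]
    d=d@R.T; return o+d*((np.broadcast_to(z,len(d))-o[2])/d[:,2])[:,None]
E
python3 - <<'E'
from h import *
for n in('top','side'): shot(n,n+'0')
s=robot.sense();print(s['t'],s['tcp_rot'],s['gripper_width'],robot.tip_reach)
E
```

```text
0.1 [[ 9.46746864e-01  3.21978604e-01 -3.93219209e-04]
 [ 3.21978819e-01 -9.46745598e-01  1.55320792e-03]
 [ 1.27821162e-04 -1.59710298e-03 -9.99998716e-01]] 0.09309257417853074 0.011
```

View pics/top0.png

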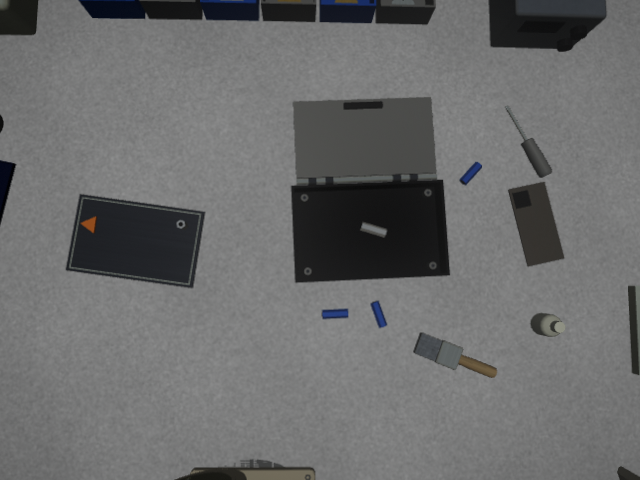

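View pics/side0.png

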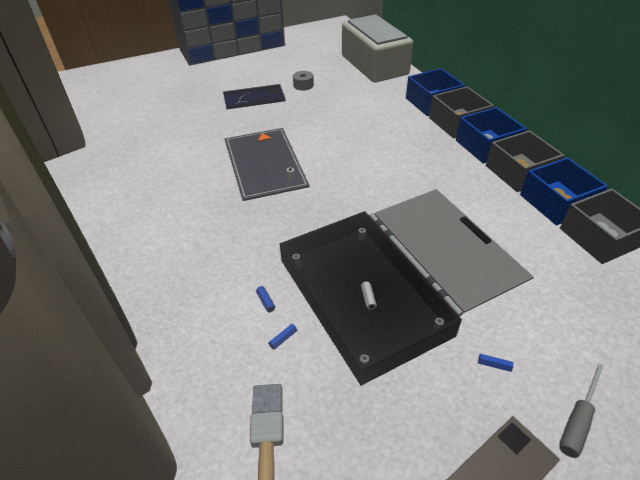

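The top view shows the standoff at about (374,230) in the well. The mat corners are near (80,195), (204,212), (192,287) and (67,270), and the spacer is at (181,224). I'll enlarge both.

Run:
```python
from h import *
i=cv2.imread('pics/top0.png')
a=cv2.resize(i[180:300,60:220],None,fx=5,fy=5,interpolation=cv2.INTER_CUBIC)[:, :800]
b=cv2.resize(i[210:250,345:405],None,fx=10,fy=10,interpolation=cv2.INTER_CUBIC)
cv2.imwrite('pics/m.png',cv2.convertScaleAbs(a,alpha=1.6)); cv2.imwrite('pics/s.png',b)
W=lambda p,z:world('top0',p,z).round(4)
print(W([[374,230]],.012+.0),W([[362,227],[386,233]],.016))
print(W([[80,195],[204,212],[192,287],[67,270]],.005))
print(W([[181,224]],.029), W([[305,198],[428,192],[433,266],[308,271]],.025))
```

```text
[[ 0.5301 -0.216   0.012 ]] [[ 0.5349 -0.1936  0.016 ]
 [ 0.5244 -0.2372  0.016 ]]
[[0.5887 0.319  0.005 ]
 [0.5602 0.0935 0.005 ]
 [0.4242 0.111  0.005 ]
 [0.4524 0.3351 0.005 ]]
[[0.535  0.1285 0.029 ]] [[ 0.585  -0.0899  0.025 ]
 [ 0.599  -0.3126  0.025 ]
 [ 0.4652 -0.3198  0.025 ]
 [ 0.4544 -0.0965  0.025 ]]
```

View pics/m.png

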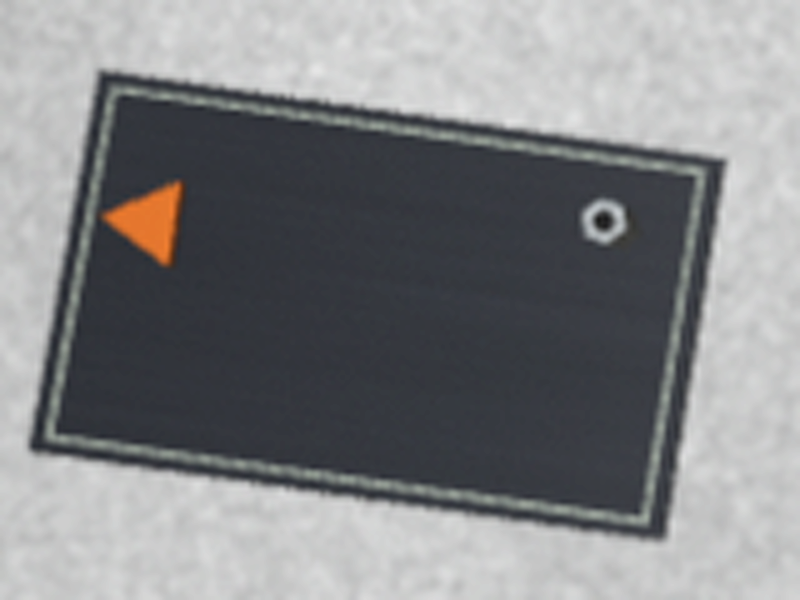

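View pics/s.png

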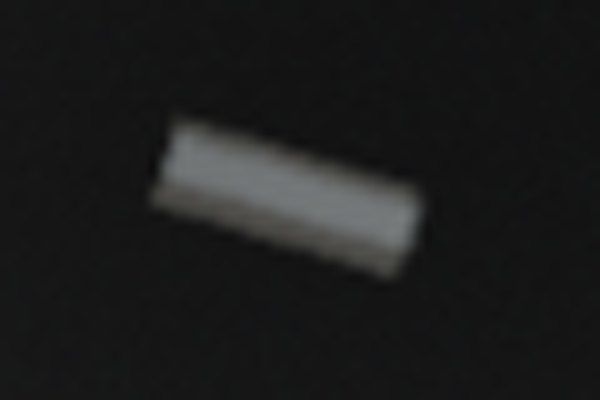

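The crops show the mat corners as read. The standoff's top face runs from about (361.7,225.3) to (385.9,231.7), so its length is at yaw about 76.5°. The mat's length is at yaw about 82.8° and its middle is near (0.506,0.215). I'm moving above the standoff now.

step_arm(motion="0 0 0 0.0865 -0.045 0 0;0 0 0 0.0865 -0.045 0 0;0 0 0 0.0865 -0.045 0 0;0 0 0 0.0865 -0.045 0 0;0 0 0 0.0865 -0.045 0 0;0 0 0 0.0865 -0.045 0 0;0 0 0 0.0865 -0.045 0 0;0 0 0 0.0865 -0.045 0 0;0 0 0 0.0865 -0.045 0 0;0 0 0 0.0865 -0.045 0 0", newtons=20)

```text
t: 1.1
tool_pos: [0.3621, -0.3909, 0.2292]
tcp_rot: [[0.947, 0.322, -0.0], [0.322, -0.947, 0.001], [-0.0, -0.001, -1.0]]
force: [0.6, 0.0, 0.2]
gripper_width: 0.0462
gripper_force: 0.0
```

step_arm(motion="0 0 0 0.0865 -0.045 0 0;0 0 0 0.0865 -0.045 0 0;0 0 0 0.0865 -0.045 0 0;0 0 0 0.0865 -0.045 0 0;0 0 0 0.0865 -0.045 0 0;0 0 0 0.0865 -0.045 0 0;0 0 0 0.0865 -0.045 0 0;0 0 0 0.0865 -0.045 0 0;0 0 0 0.0865 -0.045 0 0;0 0 0 0.0865 -0.045 0 0")

```text
t: 2.1
tool_pos: [0.5306, -0.2148, 0.2291]
tcp_rot: [[0.947, 0.322, -0.001], [0.322, -0.947, 0.0], [-0.001, -0.001, -1.0]]
force: [-0.2, -0.8, 0.3]
gripper_width: 0.0463
gripper_force: 0.0
```

step_arm(motion="0 0 -0.745 0 0 0 0;0 0 -0.745 0 0 0 0;0 0 -0.745 0 0 0 0;0 0 -0.745 0 0 0 0;0 0 -0.745 0 0 0 0;0 0 -0.745 0 0 0 0;0 0 -0.745 0 0 0 0;0 0 -0.745 0 0 0 0;0 0 -0.745 0 0 0 0;0 0 0 0 0 0 0")

```text
t: 3.1
tool_pos: [0.5299, -0.2157, 0.2291]
tcp_rot: [[0.233, 0.972, -0.001], [0.972, -0.233, 0.0], [0.0, -0.001, -1.0]]
force: [-0.2, 0.7, -0.1]
gripper_width: 0.0461
gripper_force: 0.0
```

Run:
```python
from h import *
shot('wrist','w1');s=robot.sense();print(s['t'],s['tool_pos'],s['tcp_rot'],s['joint_positions'],s['gripper_width'])
```

```text
3.15 [ 0.52999407 -0.21567138  0.2291712 ] [[ 2.37323552e-01  9.71430390e-01 -7.27196197e-04]
 [ 9.71430643e-01 -2.37323331e-01  3.78408995e-04]
 [ 1.95017374e-04 -7.96226036e-04 -9.99999664e-01]] [-4.76069339e-01  5.65625378e-02  1.56750988e+00  3.06921344e-06
  1.51833999e+00 -2.36459815e-01] 0.04688229534133083
```

View pics/w1.png

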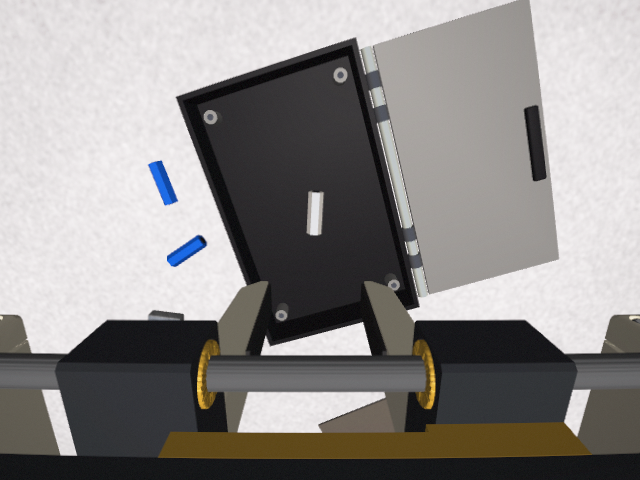

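The wrist view shows the standoff between about (316,191) and (315,236), nearly aligned with the image's vertical. I'll compare its position with the top-camera estimate.

Run:
```python
from h import *
for f,uv in(('w1',[[317,191.5],[315,235.5]]),('top0',[[361.7,225.3],[385.9,231.7]])):
    p=world(f,uv,.019);d=p[0]-p[1];print(p.round(4),p.mean(0).round(4),np.linalg.norm(d),np.degrees(np.arctan2(d[1],d[0])))
i=cv2.imread('pics/w1.png')[170:255,260:370]
cv2.imwrite('pics/w1c.png',cv2.resize(i,None,fx=7,fy=7,interpolation=cv2.INTER_CUBIC))
```

```text
[[ 0.5371 -0.1897  0.019 ]
 [ 0.524  -0.2356  0.019 ]] [ 0.5306 -0.2126  0.019 ] 0.04773653850249551 74.01972558931142
[[ 0.5376 -0.1927  0.019 ]
 [ 0.5265 -0.2365  0.019 ]] [ 0.532  -0.2146  0.019 ] 0.04520692646460956 75.78652284503964
```

View pics/w1c.png

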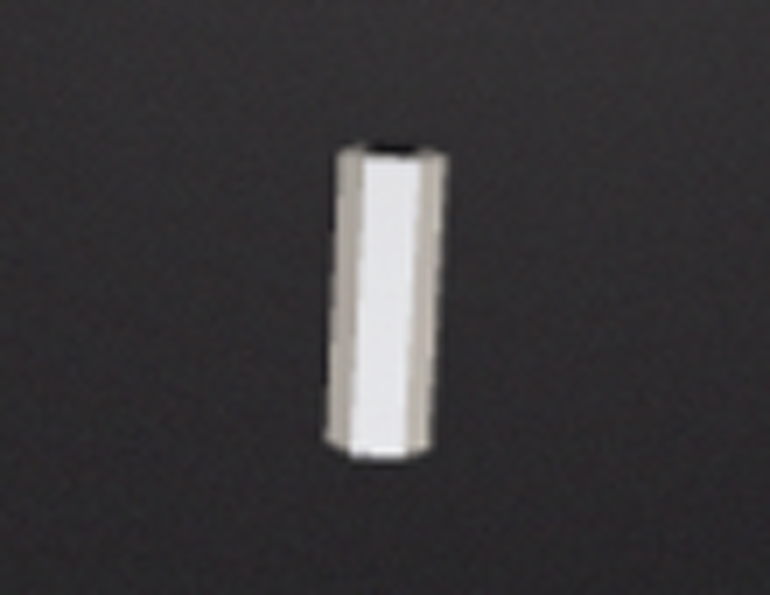

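step_arm(motion="0 0 0.15 0.011 0.0015 0.075 0;0 0 0 0 0 0.075 0;0 0 0 0 0 0.075 0;0 0 0 0 0 0.075 0;0 0 0 0 0 0.075 0;0 0 0 0 0 0.075 0;0 0 0 0 0 0.075 0;0 0 0 0 0 0.075 0;0 0 0 0 0 0.075 0;0 0 0 0 0 0.065 0")

```text
t: 4.15
tool_pos: [0.5308, -0.213, 0.0434]
tcp_rot: [[0.26, 0.966, -0.001], [0.966, -0.26, 0.0], [0.0, -0.001, -1.0]]
force: [-1.4, 0.1, 0.3]
gripper_width: 0.0464
gripper_force: 0.0
```

step_arm(motion="0 0 0 0 0 0.025 0;0 0 0 0 0 0.025 0;0 0 0 0 0 0.025 0;0 0 0 0 0 0.012 0;0 0 0 0 0 0.01 0;0 0 0 0 0 0 0;0 0 0 0 0 0 0")

```text
t: 4.85
tool_pos: [0.5315, -0.2133, 0.0207]
tcp_rot: [[0.257, 0.966, 0.0], [0.966, -0.257, -0.0], [-0.0, 0.0, -1.0]]
force: [0.5, -0.1, 0.5]
gripper_width: 0.0464
gripper_force: 0.0
```

step_arm(motion="0 0 0 0 0 0.009 0;0 0 0 0 0 0 0;0 0 0 0 0 0 1;0 0 0 0 0 0 1;0 0 0 0 0 0 1;0 0 0 0 0 0 1;0 0 0 0 0 0 1;0 0 0 0 0 0 1;0 0 0 0 0 0 1;0 0 0 0 0 0 1", newtons=20)

```text
t: 5.85
tool_pos: [0.5312, -0.2132, 0.0182]
tcp_rot: [[0.257, 0.966, -0.0], [0.966, -0.257, 0.0], [0.0, -0.0, -1.0]]
force: [0.0, -0.4, 0.8]
gripper_width: 0.0147
gripper_force: 20.0
```

step_arm(motion="0 0 0 0 0 0 1;0 0 0 0 0 0 1;0 0 0 0 0 -0.01 1;0 0 0 0 0 -0.02 1;0 0 0 0 0 -0.03 1;0 0 0 0 0 -0.04 1;0 0 0 0 0 -0.05 1;0 0 0 0 0 -0.05 1;0 0 0 0 0 -0.05 1;0 0 0 0 0 -0.05 1", newtons=30)

```text
t: 6.85
tool_pos: [0.5315, -0.2133, 0.0947]
tcp_rot: [[0.257, 0.966, 0.001], [0.966, -0.257, -0.0], [-0.0, 0.001, -1.0]]
force: [-0.6, -0.4, -0.9]
gripper_width: 0.0145
gripper_force: 30.0
```

Run:
```python
from h import *
shot('wrist','w2');s=robot.sense();print(s['t'],s['tool_pos'],s['gripper_width'],s['gripper_force'])
cv2.imwrite('pics/w2c.png',cv2.resize(cv2.imread('pics/w2.png')[240:440,200:440],None,fx=3,fy=3))
```

```text
6.9 [ 0.5327178  -0.2139214   0.09704194] 0.014999788959975679 29.99981291592121
```

View pics/w2c.png

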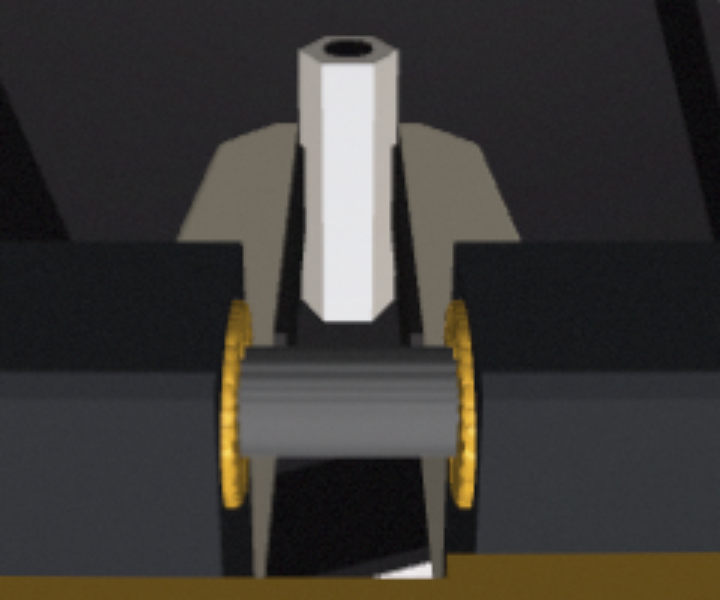

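The crop shows the standoff held level between the pads, flat face up, well centred lengthwise. I'll lift a little more and carry it to the mat.

step_arm(motion="0 0 0 0 0 -0.06 1;0 0 0 0 0 -0.06 1;0 0 0 0 0 -0.06 1;0 0 0 0.03 -0.01 -0.03 1;0 0 0 0.05 -0.017 0 1;0 0 0 0.08 -0.027 0 1;0 0 0 0.08 -0.027 0 1;0 0 0 0.08 -0.027 0 1;0 0 0 0.08 -0.027 0 1;0 0 0 0.08 -0.027 0 1")

```text
t: 7.9
tool_pos: [0.522, -0.0848, 0.1447]
tcp_rot: [[0.256, 0.967, -0.001], [0.967, -0.256, 0.001], [0.0, -0.002, -1.0]]
force: [0.1, -0.6, 0.4]
gripper_width: 0.0142
gripper_force: 30.0
```

step_arm(motion="0 0 0 0.08 -0.027 0 1;0 0 0 0.08 -0.027 0 1;0 0 0 0.08 -0.027 0 1;0 0 0 0.08 -0.027 0 1;0 0 0 0.08 -0.027 0 1;0 0 0 0.08 -0.027 0 1;0 0 0 0.08 -0.027 0 1;0 0 0 0.08 -0.027 0 1;0 0 0 0.08 -0.027 0 1;0 0 0 0.08 -0.027 0 1")

```text
t: 8.9
tool_pos: [0.5077, 0.1255, 0.1447]
tcp_rot: [[0.256, 0.967, -0.002], [0.967, -0.256, 0.0], [-0.0, -0.002, -1.0]]
force: [0.7, -0.4, -1.2]
gripper_width: 0.0143
gripper_force: 30.0
```

step_arm(motion="0 0 0 0.08 -0.027 0 1;0 0 0 0.08 -0.027 0 1;0 0 0 0.08 -0.027 0 1;0 0 0 0.05 -0.017 0 1;0 0 -0.3 0.02 -0.006 0 1;0 0 -0.3 0 0 0 1;0 0 -0.3 0 0 0 1;0 0 0 0 0 0 1;0 0 0 0 0 0 1")

```text
t: 9.8
tool_pos: [0.5033, 0.2055, 0.1453]
tcp_rot: [[0.126, 0.992, -0.001], [0.992, -0.126, -0.0], [-0.0, -0.001, -1.0]]
force: [0.5, 0.7, -0.7]
gripper_width: 0.0144
gripper_force: 30.0
```

Run:
```python
from h import *
shot('wrist','w3');s=robot.sense();print(s['t'],s['tool_pos'],s['tcp_rot'],s['gripper_width'],s['gripper_force'])
```

```text
9.85 [0.50349678 0.20544908 0.14538284] [[ 1.25577457e-01  9.92083724e-01 -4.31071737e-04]
 [ 9.92083802e-01 -1.25577521e-01 -1.24573851e-04]
 [-1.77720611e-04 -4.12015620e-04 -9.99999899e-01]] 0.014419950918179466 29.999819956719875
```

View pics/w3.png

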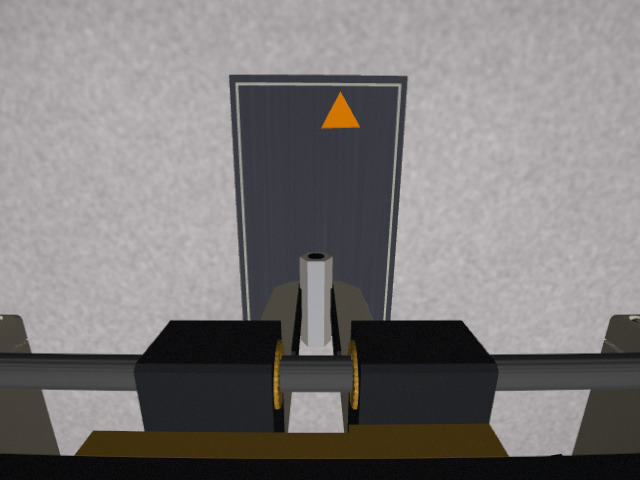

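The picture shows the mat aligned with the bar and the way down clear: the tool triangle is at (340,112), well away. The bar needs about 10 mm more along the mat, so I'll correct that on the descent.

step_arm(motion="0 0 0 0.039 0.007 0.04 1;0 0 0 0 0 0.06 1;0 0 0 0 0 0.06 1;0 0 0 0 0 0.06 1;0 0 0 0 0 0.06 1;0 0 0 0 0 0.06 1;0 0 0 0 0 0.06 1;0 0 0 0 0 0.04 1;0 0 0 0 0 0.03 1;0 0 0 0 0 0 1")

```text
t: 10.85
tool_pos: [0.506, 0.2146, 0.0269]
tcp_rot: [[0.124, 0.992, -0.002], [0.992, -0.124, -0.001], [-0.001, -0.002, -1.0]]
force: [-0.9, -0.6, -0.3]
gripper_width: 0.0146
gripper_force: 30.0
```

step_arm(motion="0 0 0 0 0 0.01 1;0 0 0 0 0 0.01 1;0 0 0 0 0 0.01 1;0 0 0 0 0 0.004 1;0 0 0 0 0 0 1;0 0 0 0 0 0 1")

```text
t: 11.45
tool_pos: [0.5069, 0.2149, 0.0198]
tcp_rot: [[0.124, 0.992, 0.0], [0.992, -0.124, 0.0], [0.0, 0.0, -1.0]]
force: [0.3, 0.1, 0.1]
gripper_width: 0.0144
gripper_force: 30.0
```

step_arm(motion="0 0 0 0 0 0.004 1;0 0 0 0 0 0.003 1;0 0 0 0 0 0 1;0 0 0 0 0 0 1")

```text
t: 11.85
tool_pos: [0.5069, 0.2149, 0.0181]
tcp_rot: [[0.124, 0.992, 0.0], [0.992, -0.124, 0.0], [0.0, 0.0, -1.0]]
force: [-0.6, -0.7, 3.0]
gripper_width: 0.0145
gripper_force: 30.0
```

Contact: 3 N upward. I'll open partway, then withdraw.

step_arm(motion="0 0 0 0 0 0 0.55;0 0 0 0 0 0 0.4;0 0 0 0 0 0 0.2;0 0 0 0 0 0 0.2;0 0 0 0 0 0 0.2")

```text
t: 12.35
tool_pos: [0.5067, 0.2148, 0.0178]
tcp_rot: [[0.124, 0.992, -0.0], [0.992, -0.124, -0.0], [-0.0, -0.0, -1.0]]
force: [-0.8, -1.3, 0.4]
gripper_width: 0.0373
gripper_force: 0.0
```

step_arm(motion="0 0 0 0 0 -0.02 0.2;0 0 0 0 0 -0.04 0.2;0 0 0 0 0 -0.08 0.2;0 0 0 0 0 -0.1 0.2;0 0 0 0 0 -0.1 0.2;0 0 0 -0.1 0 -0.1 0.2;0 0 0 -0.12 0 -0.1 0.2;0 0 0 -0.12 0 -0.05 0.2;0 0 0 -0.12 0 0 0.2;0 0 0 -0.1 0 0 0.2")

```text
t: 13.35
tool_pos: [0.4899, 0.0746, 0.1674]
tcp_rot: [[0.125, 0.992, 0.003], [0.992, -0.125, -0.0], [0.0, 0.003, -1.0]]
force: [0.5, 0.7, -0.1]
gripper_width: 0.0371
gripper_force: 0.0
```

Run:
```python
from h import *
shot('top','t2');s=robot.sense();print(s['t'],s['tool_pos'])
cv2.imwrite('pics/t2c.png',cv2.convertScaleAbs(cv2.resize(cv2.imread('pics/t2.png')[180:300,60:220],None,fx=5,fy=5,interpolation=cv2.INTER_CUBIC),alpha=1.4))
```

```text
13.4 [0.48932277 0.07179764 0.16686611]
```

View pics/t2c.png

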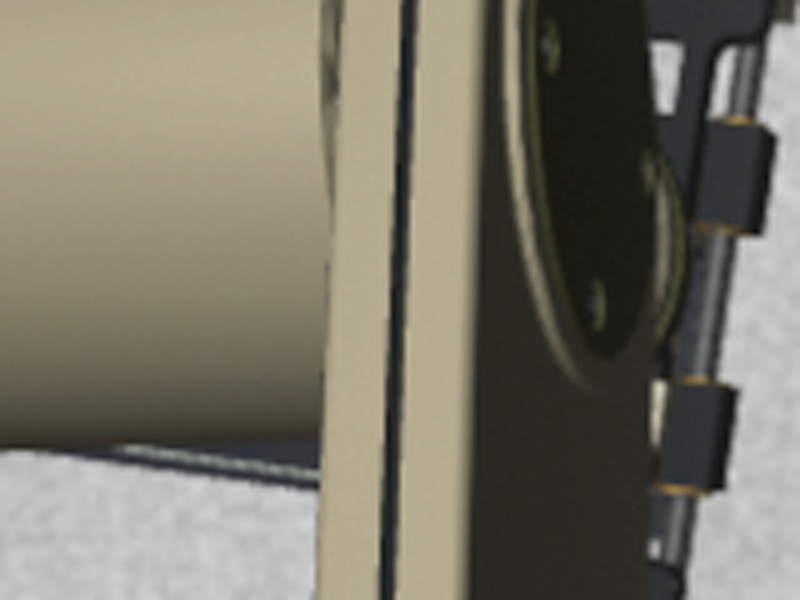

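The arm hides the mat from the top camera, so I'll check with the wrist camera.

Run:
```python
from h import *
shot('wrist','w4')
```

```text
(no output)
```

View pics/w4.png

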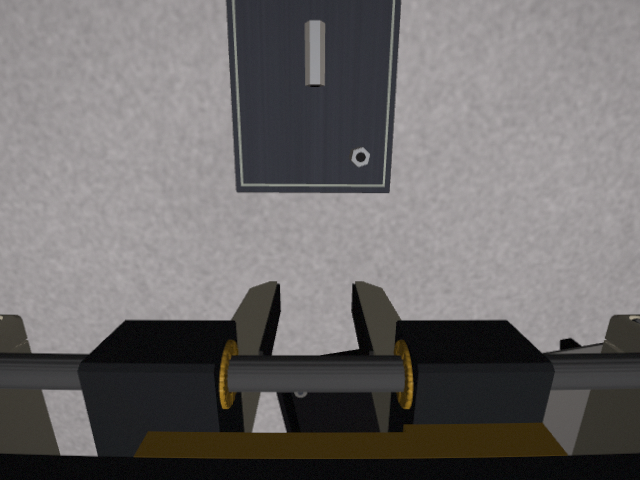

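The standoff lies on its side from (316,20) to (315,87), centred on the mat and parallel to it. The spacer still stands at (360,157). I'm handing the job in.

Run:
```python
from h import *
print(world('w4',[[316,20],[315,82]],.019),world('w4',[[360.5,157]],.029))
print(robot.job_done())
```

```text
[[0.51052137 0.23799616 0.019     ]
 [0.50419669 0.19401903 0.019     ]] [[0.53384252 0.13158252 0.029     ]]
the job is handed in; nothing more can be done
None
```

I lifted the standoff out of the well, set it down on its side in the middle of the screw mat and handed the job in. It measures about 2 mm from the mat's middle and about 1° off its length. The spacer still stands, within about 3 mm of its first measured position (camera accuracy about 2 mm). The hand-in returned no verdict.

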